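# Stamp the top card in the fence corner

## Robot

A 6-joint arm with a two-finger parallel gripper is mounted at the origin on a cart in front of the work surface, level with it; the furniture and walls round the work are solid. World frame = base frame: x ahead of the robot, y to its left, z up, the work surface at z = 0. Lengths are in m, angles in rad, forces in N, time in s.
With the tool pointing down it reaches from about 0.4 to 0.925 m from the base axis. Payload 3.4 kg.
Tool frame: the origin (TCP) lies on the centre line of the jaws, within the pads' length; the fingertips stand 22 mm ahead of it and the grasp point (between the pads) lies 3 mm ahead of it; z points along the fingers, y is the line along which they close (so a half turn about z gives the same grasp; the last joint's range is limited). The gripper opens to 85 mm and grips with 20 to 120 N. Pads are 22 mm wide; open, the fingers measure 114 mm over their backs; the gripper's body (76 mm by 85 mm) begins 54 mm behind the grasp point. The pads swing forward as they close: fully open they stand 13 mm farther back than shut.
Start: joints at [1.23, 0.307, 1.506, -0, 1.328, -0.073], TCP at [0.152, 0.555, 0.253] pointing down, gripper open.
Joint ranges: [-3.12, 3.12], [-1.05, 2.28], [0.14, 2.33], [-1.42, 4.57], [0.1, 2.73], [-2.68, 2.68]. Speed limits (rad/s): [2.57, 2.57, 3.14, 3.14, 3.14, 3.14].

## Interface

Orientations are given as a rotation vector (axis times angle).
In Python, from station import sensors, vision, close_job gives the robot as it stands.
- The arm moves only by the tool drive_tool, never from a script. Its argument "targets" is text: rows parted by semicolons, each of 7 numbers parted by spaces: the shift along the world's x, y, z in m, then the turn, a rotation vector about the world's x, y, z in units of 8 degrees (1.0 is 8 degrees), then the opening, from 0 (shut) to 1 (fully open). In form: dx dy dz rx ry rz hand; .... A call has 1 to 5 rows; each row shifts and turns the commanded pose from where the row before left it; what a row does not reach is not made up. A row lasts 1/10 s, in which the tool goes at most 50 mm and 8.59 degrees, less where a joint would pass 70% of its speed; a pose out of reach is approached as far as the arm can. A call with a gripper value outside its range is refused whole. The fingers move at their own pace and stop on an object; the grip force is fixed at half the most. Time passes only in rows, so rows that do not move let the fingers close. It gives the time, the measured TCP pose, the force, the opening and the grip force at its end, in the units of the state.
- sensors.read_state(): the state, without advancing time (a new reading comes with each control period).
- vision.get_image(name): name is "side" or "top" or "wrist"; returns a dict with "image" (384x512x3 uint8, red, green, blue), "range_z" (384x512 float32, m along the optical axis (not along the pixel's ray), 0 where there is no reading), "K" (3x3 intrinsics, pixels), "k1" (the pictures are not rectified: a ray, as slopes to the right and down, at radius r is drawn at 1 + k1 r^2 times it, then the intrinsics apply), "rvec" (rotation vector, rad) and "tvec" (3), from world to camera coordinates, as OpenCV has them; the wrist camera has in their place "tool_from_camera" (4x4, takes a point from camera to tool coordinates, whose origin is the TCP and whose axes are the flange's). Camera axes: x right, y down, z forward; pixel columns grow to the right and rows downward; lengths in m; the calibration is good to about 2 mm. A picture is of the moment at which its call begins: read the wrist's pose just before it.
- close_job(): hands the job in; it is judged then, once.
The state is a dict: "time": time; "joint_positions": joint angles; "qd": joint speeds; "effort": joint torques, N m; "ee_pos": TCP position; "tool_rot": TCP orientation; "wrist_force": force on the tool from outside, world axes, zero at the start; "wrist_torque": the same for the moment, N m; "finger_gap": finger opening in m; "gripper_force": force on a finger pad.
Only numpy, scipy, OpenCV 4.12 (cv2) and the standard library are available. Lean on these libraries where they do the work, as an engineer would, in place of code of your own. Each camera call takes 0.05 s, during which the arm holds its last target. There are 200 camera calls.

## Task

Print the house mark on the top card of the pile in the stamping jig: take the self-inking stamp by its handle off the round coaster, set its foot lightly on the card and slide it snug into the corner of the two metal fences. Only then press it straight down until the die prints, firmly but not hard, holding steady for about a second; let the cap spring fully up again, lift the stamp straight up off the card without smearing, and stand it back upright on the middle of the coaster. Leave the other things alone.

Things in the scene. Friction and masses are not known exactly. Their poses are not given: they have to be found in the camera images.
- stamp: Frame of a self-inking hand stamp, black plastic: foot 42 (x) x 62 (y) mm, 6 mm thick, open in the middle, two upright end walls. Origin: centre of the foot's underside, z up. Its front (-x side, with a small lock slide on the grey cap) starts within 0.55 rad of facing the robot (-x). Frame and cap weigh 0.1 to 0.2 kg, are 96 mm high and stand loose on the coaster.
- stamp_cap: Sprung cap of the stamp, the part held and pushed; carries the rubber die below. Grey skirt 41 x 64 mm, 31 to 56 mm above the foot's underside. It slides straight down in the frame. Origin: that of stamp while up, sinking below it when pressed. It starts to sink at a push of 2 N; at 7 N (10 mm down) the die meets the card; its stop is 12 mm down.
- handle (a point): Centre of the black handle on top of the cap, 76 mm above the foot's underside while up; axes as the stamp's. The handle is 28 mm thick along x, 50 mm long along y and spans 56 to 96 mm above the foot's underside; grasp it across the 28 mm.
- die_face (a point): Centre of the flat rubber die (26 x 47 mm) under the cap, 10 mm above the foot's underside while the cap is up. A clean print needs 5 N or more of die on card (so 12 N or more on the cap in all) for half a second; above 20 N of die on card (27 N in all) the print is spoilt.
- foot_corner (a point): The corner of the stamp's foot at its +x, +y end, on the underside, 21 mm in x and 31 mm in y from the stamp's origin; axes as the stamp's. This corner belongs in the corner of the fences.
- jig: Stamping jig, fixed: plywood base 112 (x) x 142 (y) x 10 mm; two aluminium fences 9 mm thick, tops 38 mm above the worktop, along its +x (far) and +y (left) sides, form an inside corner. Origin: centre of the underside; x points away from the robot within 0.35 rad. The pile of blank 74 (x) x 105 (y) mm cards fills that corner; its top is 22 to 30 mm above the worktop, unmeasured: feel for it.
- fence_corner (a point): Inside corner of the two fences at the height of the top of the plywood base, 10 mm above the worktop; axes as the jig's: the cards and the stamp belong on its -x, -y side. Offset from the jig's origin: 44 mm in x, 59 mm in y. Sliding on the card, the foot drags with about 0.5 to 0.7 times its load.
- stamp_coaster: Round white coaster, 118 mm across, 6 mm thick, fixed on the worktop; origin at the centre of its underside. The stamp starts on it, within 15 mm of its middle.
- jigger: Steel double-cone measure, 47 mm across, 78 mm high, standing loose; origin at its underside. Bystander.
- tin: Round steel tin with a lid, 116 mm across, 62 mm high, standing loose; origin at its underside. Bystander.
- mug: Upturned glass mug, 103 x 121 x 106 mm, standing loose; origin at its underside. Bystander.
- menu_stand: Small wooden menu stand, 58 x 86 x 135 mm, standing loose; origin at its underside. Bystander.
Mind the look-alikes: they are no part of the job. Leave any red look-alike of the stamp alone.

How it is judged:
On the way, in this order (a step that is already met when the one before it is completed fails the run):
1. the stamp's foot is on the card and snug in the fence corner, cap still up (x of foot_corner in the frame of fence_corner above -0.0015 m and y of foot_corner in the frame of fence_corner above -0.0015 m and z of foot_corner in the frame of fence_corner below 0.022 m and angle between the x axis of stamp and the x axis of jig, either way round below 0.035 rad and contact force between stamp and jig above 0.3 N and contact force between stamp_cap and jig below 0.5 N), for 0.1 s.
2. the die is pressed on the card with 5 to 20 N, squarely and in the corner, for half a second (contact force between stamp_cap and jig above 5 N and angle between stamp's own z axis and vertical below 0.03 rad and x of foot_corner in the frame of fence_corner above -0.002 m and y of foot_corner in the frame of fence_corner above -0.002 m), for 0.5 s.
3. the cap is up and the stamp is lifted straight off: clear of the card, still over the corner (contact force between stamp and jig below 0.1 N and z of stamp_cap in the frame of stamp above -0.002 m and z of foot_corner in the frame of fence_corner above 0.026 m and x of foot_corner in the frame of fence_corner above -0.01 m and y of foot_corner in the frame of fence_corner above -0.01 m).
At the end, for the whole second after the job is handed in: The stamp stands upright (within 3 degrees), at rest and let go, on the coaster, its foot's centre within 20 mm of the coaster's middle, its cap up (within 2 mm) (horizontal distance between stamp and stamp_coaster below 0.02 m and z of stamp in the frame of stamp_coaster between 0.003 and 0.009 m and angle between stamp's own z axis and vertical below 0.05 rad and z of stamp_cap in the frame of stamp above -0.002 m and linear speed of stamp below 0.02 m/s); the robot touches nothing.
It fails at once if the die touches a card while the stamp is out of the fence corner by more than 2.5 mm, askew or tilted (a misplaced or smeared print) (contact force between stamp_cap and jig above 1 N and (x of foot_corner in the frame of fence_corner below -0.0025 m or y of foot_corner in the frame of fence_corner below -0.0025 m or angle between the x axis of stamp and the x axis of jig, either way round above 0.05 rad or angle between stamp's own z axis and vertical above 0.05 rad)).
It fails at once if the stamp slides while the die is on the card (faster than 20 mm/s) (contact force between stamp_cap and jig above 2 N and linear speed of stamp above 0.02 m/s).
It fails at once if the die is pressed on the card with more than 20 N (contact force between stamp_cap and jig above 20 N).
It fails at once if a bystander is moved by more than 30 mm (distance of any of jigger, tin, mug, menu_stand from where it was at the start of the episode above 0.03 m).
It also fails if it takes over 70 s, if anything falls off the work surface, if the arm or the gripper's body presses on something with over 40 N, if the wrist force passes 120 N, or if a joint passes its speed limit or range.

## Working session

There is one attempt and no reset: what is moved stays moved. The work goes in short steps, Python scripts to look and compute and a tool call to move; the robot and the scene stay as the last step left them, time stands still between calls to the robot, and variables do not carry over. Pictures are saved under pics/ and viewed, at most 10 in all, crops included, and the job is handed in when it is done.

Besides the shell and the picture viewer there is one more tool, called after "Request:" in YAML: its name, and indented under it one key for each argument. drive_tool: Moves the arm, as the interface text tells. Its arguments: {"type":"object","properties":{"targets":{"type":"string"}},"required":["targets"]}

```bash
mkdir -p pics; cat > h.py <<'E'
import numpy as np, cv2
from station import sensors, vision
from scipy.spatial.transform import Rotation as R
def cam(n):
    s=sensors.read_state(); d=vision.get_image(n)
    if 'rvec' in d:
        Rm=cv2.Rodrigues(np.array(d['rvec'],float))[0]; d['R']=Rm.T; d['o']=-Rm.T@np.array(d['tvec'],float).ravel()
    else:
        T=np.array(d['tool_from_camera']); Rt=R.from_rotvec(s['tool_rot']).as_matrix()
        d['R']=Rt@T[:3,:3]; d['o']=np.array(s['ee_pos'])+Rt@T[:3,3]
    return d
def slopes(d,uv):
    D=np.array([d['k1'],0,0,0,0],float)
    return cv2.undistortPoints(np.array(uv,float).reshape(-1,1,2),np.array(d['K'],float),D).reshape(-1,2)
def onplane(d,uv,z):
    s=slopes(d,uv); r=np.c_[s,np.ones(len(s))]@d['R'].T
    return d['o']+r*((z-d['o'][2])/r[:,2])[:,None]
def cloud(d):
    h,w=d['range_z'].shape; v,u=np.mgrid[:h,:w]
    s=slopes(d,np.c_[u.ravel(),v.ravel()]); z=d['range_z'].ravel()
    return ((np.c_[s,np.ones(len(s))]*z[:,None])@d['R'].T+d['o']).reshape(h,w,3)
def save(d,n): cv2.imwrite('pics/'+n,d['image'][:,:,::-1])
E
python3 - <<'E'
from h import *
import pickle
a=cam('top');b=cam('side')
pickle.dump((a,b),open('ab.pkl','wb'))
cv2.imwrite('pics/a.png',a['image'][:,:,::-1]);cv2.imwrite('pics/b.png',b['image'][:,:,::-1])
s=sensors.read_state();print(s); print(a['o'],b['o'],a['K'],a['k1'])
E
```

```text
{'time': 0.1, 'joint_positions': array([ 1.22949269e+00,  3.07542281e-01,  1.50753451e+00, -6.85134369e-06,
        1.32840478e+00, -7.34843676e-02]), 'qd': array([-0.00120477, -0.00108702, -0.00441831,  0.00034169, -0.00119125,
        0.0004618 ]), 'effort': array([ 1.64359342e-03, -4.58527279e+01, -2.52611947e+01, -1.45680206e-04,
        5.43891525e-03,  9.82344659e-06]), 'ee_pos': array([0.15198428, 0.55394862, 0.25245097]), 'tool_rot': array([-4.19379553e-01, -3.11308753e+00,  2.90533113e-03]), 'wrist_force': array([ 1.57536618, -0.05986126, -0.59370709]), 'wrist_torque': array([-0.0445184 ,  0.02896312,  0.01793084]), 'gripper_force': 0.0, 'finger_gap': 0.08568146151191396}
[ 0.38194299 -0.01003451  1.37308132] [0.42433075 1.02025662 0.64096879] [[464.03559798   0.         254.78886237]
 [  0.         464.03559798 190.2502074 ]
 [  0.           0.           1.        ]] -0.10705670419015657
```

View pics/a.png

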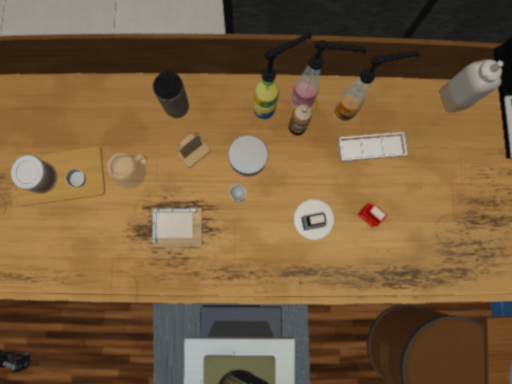

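View pics/b.png

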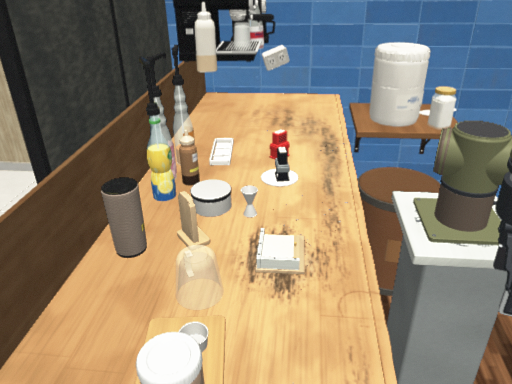

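The top view shows the jig at about (177,226) and the coaster with the black stamp at (314,219). The red look-alike is at (372,214), the jigger at (238,193) and the tin at (248,155). The side view agrees, with the jig at (280,252) and the stamp at (282,165).

```bash
python3 - <<'E'
from h import *
import pickle
a,b=pickle.load(open('ab.pkl','rb'))
print(np.round(a['R'],3).tolist())
P=cloud(a)
for n,uv in dict(jig=(177,226),coaster=(300,219),stamp=(315,220),red=(372,214),jigger=(238,193),tin=(248,155),table=(260,250),mug=(126,168),stand=(193,150)).items(): print(n,np.round(P[uv[1],uv[0]],4))
C=P[180:260,130:400]
def blk(m,name):
    p=C[m]; print(name,len(p),np.round(np.percentile(p,[2,50,98],axis=0),4).tolist())
S=(slice(195,245),slice(285,345)); p=P[S].reshape(-1,3)
col=a['image'][S].reshape(-1,3)
m=p[:,2]>0.085; print('handle',m.sum(),p[m].mean(0)); 
r=cv2.minAreaRect(p[m][:,:2].astype(np.float32)*1000);print(r)
# coaster by white mask
w=(a['image'].min(2)>150).astype(np.uint8); mm=np.zeros_like(w); mm[S]=w[S]
c=max(cv2.findContours(mm,0,1)[0],key=cv2.contourArea).reshape(-1,2)
q=onplane(a,c,0.006); print('coaster circle',cv2.minEnclosingCircle(q[:,:2].astype(np.float32)*1000))
# jig
S=(slice(195,255),slice(140,212)); p=P[S].reshape(-1,3)
for lo,hi in((0.006,.013),(.018,.032),(.034,.045)):
    m=(p[:,2]>lo)&(p[:,2]<hi);print(lo,m.sum(),np.median(p[m],0) if m.any() else '',cv2.minAreaRect(p[m][:,:2].astype(np.float32)*1000) if m.any() else '')
big=cv2.resize(a['image'][190:250,140:220],None,fx=7,fy=7,interpolation=2)
b2=cv2.resize(a['image'][195:245,285:345],None,fx=7,fy=7,interpolation=2)
o=np.zeros((780,560,3),np.uint8)[:600]
o=np.zeros((430,800,3),np.uint8);o[:420,:420]=cv2.resize(big,(420,420*60//80)) if False else 0
o=np.hstack([cv2.resize(big,(440,330)),cv2.resize(b2,(360,330))])
cv2.imwrite('pics/c.png',o[:,:,::-1])
E
```

```text
[[0.007, -0.99, 0.143], [-1.0, -0.01, -0.022], [0.023, -0.143, -0.989]]
jig [0.4697 0.1846 0.0265]
coaster [ 0.4954 -0.1757  0.0027]
stamp [ 0.4845 -0.2047  0.1058]
red [ 0.503  -0.3671  0.0965]
jigger [0.5659 0.0086 0.0427]
tin [ 0.6744 -0.0192  0.0616]
table [ 0.4033 -0.0576 -0.0045]
mug [0.6256 0.3226 0.0985]
stand [0.6951 0.1438 0.0286]
handle 201 [ 0.4820522  -0.20095033  0.15196741]
((447.5798034667969, -118.26831817626953), (35.048789978027344, 250.72409057617188), 23.27625274658203)
coaster circle ((495.3056945800781, -215.38978576660156), 59.21651840209961)
0.006 496 [0.43003558 0.15005808 0.00950312] ((476.4095458984375, 193.22915649414062), (200.4804229736328, 171.45172119140625), 89.11888885498047)
0.018 964 [0.47224137 0.19370918 0.02434764] ((466.1465759277344, 187.4498291015625), (97.91165161132812, 132.7040557861328), 1.9332726001739502)
0.034 224 [0.51137458 0.23517864 0.03827738] ((471.99383544921875, 194.62942504882812), (92.50314331054688, 120.33123016357422), 0.689756453037262)
```

View pics/c.png

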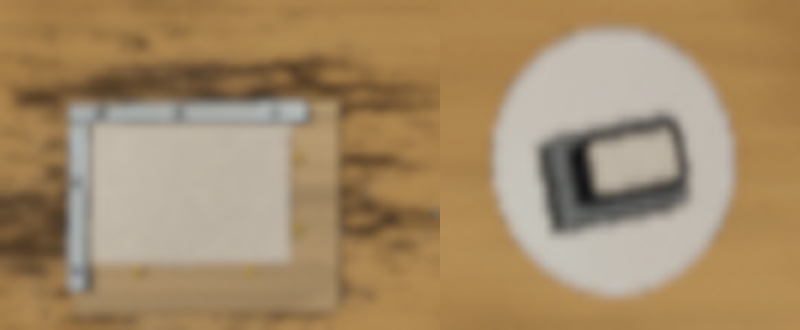

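Request:
drive_tool:
  targets: "0.03 -0.036 0.005 0 0 -0.94 1;0.032 -0.036 0.005 0 0 -0.94 1;0.032 -0.036 0.005 0 0 -0.94 1;0.032 -0.036 0.005 0 0 -0.94 1;0.032 -0.036 0.005 0 0 -0.94 1"

```text
time: 0.6
ee_pos: [0.3108, 0.3728, 0.2782]
tool_rot: [-1.407, -2.809, 0.001]
wrist_force: [0.8, 1.1, 0.2]
finger_gap: 0.085
gripper_force: 0.0
```

Request:
drive_tool:
  targets: "0.032 -0.036 0.005 0 0 -0.94 1;0.032 -0.036 0.005 0 0 -0.94 1;0.032 -0.036 0.005 0 0 -0.94 1;0.032 -0.036 0.005 0 0 -0.94 1;0.02 -0.036 0.005 0 0 -0.7 1"

```text
time: 1.1
ee_pos: [0.4601, 0.1927, 0.3032]
tool_rot: [2.2, 2.241, 0.001]
wrist_force: [0.2, 0.3, 0.9]
finger_gap: 0.0855
gripper_force: 0.0
```

Request:
drive_tool:
  targets: "0 0 0 0 0 0 1;0 0 0 0 0 0 1"

```text
time: 1.3
ee_pos: [0.4583, 0.1936, 0.3029]
tool_rot: [-2.196, -2.245, 0.001]
wrist_force: [-1.3, 0.2, -0.0]
finger_gap: 0.0854
gripper_force: 0.0
```

```bash
python3 - <<'E'
from h import *
import pickle
d=cam('wrist'); pickle.dump(d,open('w1.pkl','wb')); save(d,'w1.png'); print(sensors.read_state()['ee_pos'],d['o'],np.round(d['R'],3).tolist(),d['tool_from_camera'])
E
```

```text
[0.45766971 0.19441485 0.30280281] [0.45790398 0.26140555 0.42383293] [[1.0, 0.021, 0.005], [0.022, -0.965, -0.262], [-0.0, 0.262, -0.965]] [[-2.28240305e-04 -9.65001146e-01 -2.62245565e-01  6.78092183e-02]
 [ 9.99999721e-01 -4.06902345e-04  6.26973380e-04  9.59909629e-04]
 [-7.11738365e-04 -2.62245348e-01  9.65000969e-01 -1.20919727e-01]
 [ 0.00000000e+00  0.00000000e+00  0.00000000e+00  1.00000000e+00]]
```

View pics/w1.png

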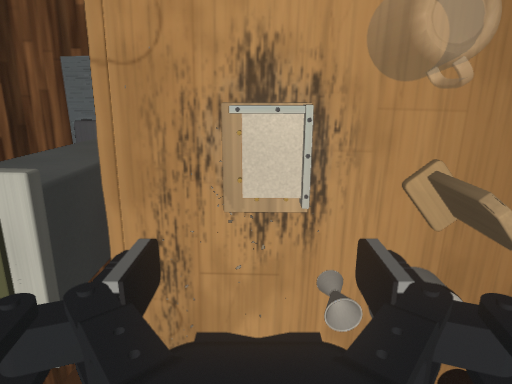

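The jig is in view, with the inside fence corner near (303,113), the far fence at columns 303–313 and the left fence at rows 104–113. I'll fit its edges here, then move over the stamp.

```bash
cat > jig.py <<'E'
from h import *
def fit(d,box,fx,fy):
    # box u0,u1,v0,v1 ; fence mask by colour (low saturation, bluish vs card)
    im=d['image'].astype(int); m=(im[:,:,2]-im[:,:,0]>-8)&(im.max(2)>90)
    u0,u1,v0,v1=box
    k=np.zeros(m.shape,np.uint8);k[v0:v1,u0:u1]=m[v0:v1,u0:u1]
    return k
E
python3 - <<'E'
from h import *
import pickle
d=pickle.load(open('w1.pkl','rb')); im=d['image'].astype(int); P=cloud(d)
print('row150', [tuple(im[150,u]) for u in range(296,320,2)]); print(np.round(P[150,280:320:3,2],4))
print('col270', [tuple(im[v,270]) for v in range(98,122,2)]); print(np.round(P[98:122:2,270,2],4))
print('card z',np.median(P[130:190,250:295,2]),'base z',np.median(P[140:200,228:236,2]),'table',np.median(P[230:260,240:290,2]))
E
```

```text
row150 [(np.int64(193), np.int64(180), np.int64(158)), (np.int64(196), np.int64(184), np.int64(162)), (np.int64(193), np.int64(179), np.int64(158)), (np.int64(169), np.int64(159), np.int64(140)), (np.int64(148), np.int64(144), np.int64(133)), (np.int64(173), np.int64(175), np.int64(160)), (np.int64(173), np.int64(172), np.int64(158)), (np.int64(173), np.int64(172), np.int64(158)), (np.int64(107), np.int64(89), np.int64(69)), (np.int64(106), np.int64(83), np.int64(60)), (np.int64(92), np.int64(74), np.int64(54)), (np.int64(107), np.int64(85), np.int64(61))]
[ 0.0264  0.0258  0.0246  0.0243  0.0255  0.0242  0.0246  0.0257  0.0377
  0.0389  0.0382  0.0005 -0.0002  0.0009]
col270 [(np.int64(107), np.int64(83), np.int64(58)), (np.int64(108), np.int64(84), np.int64(60)), (np.int64(100), np.int64(82), np.int64(60)), (np.int64(153), np.int64(127), np.int64(93)), (np.int64(171), np.int64(178), np.int64(170)), (np.int64(168), np.int64(172), np.int64(160)), (np.int64(174), np.int64(175), np.int64(162)), (np.int64(181), np.int64(179), np.int64(164)), (np.int64(194), np.int64(182), np.int64(160)), (np.int64(195), np.int64(182), np.int64(160)), (np.int64(198), np.int64(186), np.int64(163)), (np.int64(202), np.int64(188), np.int64(166))]
[ 0.0006 -0.0002 -0.      0.0104  0.0368  0.0375  0.0382  0.0394  0.0261
  0.0253  0.0244  0.0251]
card z 0.024684752366972734 base z 0.01021971431699345 table 0.0003106891389634825
```

Request:
drive_tool:
  targets: "0.0 -0.046 0 0 0 0.15 1;0.0 -0.046 0 0 0 0.15 1;0.0 -0.046 0 0 0 0.15 1;0.0 -0.046 0 0 0 0.15 1;0.0 -0.046 0 0 0 0.15 1"

```text
time: 1.85
ee_pos: [0.4574, -0.0352, 0.3031]
tool_rot: [-2.068, -2.364, -0.0]
wrist_force: [1.0, -0.4, 0.0]
finger_gap: 0.0854
gripper_force: 0.0
```

Request:
drive_tool:
  targets: "0.008 -0.046 0 0 0 0 1;0.008 -0.046 0 0 0 0 1;0.008 -0.046 0 0 0 0 1;0 0 0 0 0 0 1;0 0 0 0 0 0 1"

```text
time: 2.35
ee_pos: [0.4821, -0.1726, 0.3026]
tool_rot: [-2.072, -2.358, -0.001]
wrist_force: [0.4, 0.0, -0.2]
finger_gap: 0.0851
gripper_force: 0.0
```

```bash
python3 - <<'E'
from h import *
import pickle
d=cam('wrist'); pickle.dump(d,open('w2.pkl','wb')); save(d,'w2.png'); print(sensors.read_state()['ee_pos'],sensors.read_state()['joint_positions'],d['o'])
E
```

```text
[ 0.48185939 -0.17176086  0.30271631] [-4.25666663e-01  1.82678748e-01  1.55281941e+00  9.85824121e-04
  1.40815408e+00 -5.56041521e-01] [ 0.47466256 -0.10555653  0.42366174]
```

View pics/w2.png

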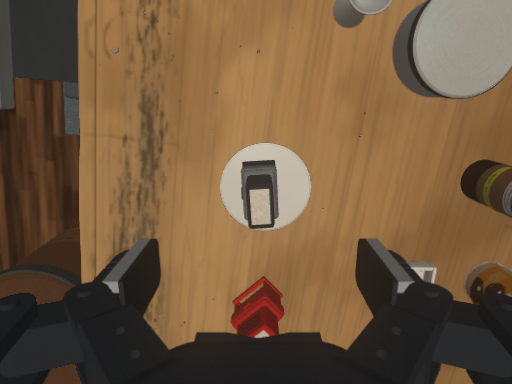

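The stamp stands at about (260,195) on the coaster centred at (266,187). The beige handle top is near (260,208), roughly square to the tool. The red look-alike is at (257,305), well clear.

```bash
python3 - <<'E'
from h import *
import pickle
d=pickle.load(open('w2.pkl','rb')); im=d['image']; P=cloud(d)
B=(slice(140,240),slice(215,320))
hsv=cv2.cvtColor(im,cv2.COLOR_RGB2HSV)
# coaster
m=np.zeros(im.shape[:2],np.uint8); m[B]=(np.abs(P[B][:,:,2]-.006)<.004)&(im[B].min(2)>120)
c=cv2.convexHull(max(cv2.findContours(m,0,1)[0],key=cv2.contourArea)).reshape(-1,2)
q=onplane(d,c,.006);x,y=q[:,0],q[:,1]
s=np.linalg.lstsq(np.c_[2*x,2*y,np.ones(len(x))],x*x+y*y,rcond=None)[0];print('coaster c',s[:2],'r',np.sqrt(s[2]+s[0]**2+s[1]**2), 'z',np.median(P[m>0][:,2]))
p=P[B].reshape(-1,3); 
for lo,hi in((.092,.11),(.05,.068),(.008,.02)):
    k=(p[:,2]>lo)&(p[:,2]<hi); r=cv2.minAreaRect(p[k][:,:2].astype(np.float32)*1000) if k.any() else 0
    print(lo,k.sum(),np.median(p[k],0) if k.any() else'',r)
# beige label: fit
m=np.zeros(im.shape[:2],np.uint8); m[B]=(P[B][:,:,2]>.085)&(im[B].min(2)>100)
c=max(cv2.findContours(m,0,1)[0],key=cv2.contourArea).reshape(-1,2); print('label px',c.min(0),c.max(0))
print('label',cv2.minAreaRect(onplane(d,c,.102)[:,:2].astype(np.float32)*1000))
# second view: top camera label
import pickle
a,b=pickle.load(open('ab.pkl','rb'))
t=np.zeros(a['image'].shape[:2],np.uint8); t[209:232,300:330]=1
h=cv2.cvtColor(a['image'],cv2.COLOR_RGB2HSV); 
g=((h[:,:,1]>20)&(a['image'].min(2)>110)&(t>0)).astype(np.uint8)
c2=[k for k in cv2.findContours(g,0,1)[0]]
for k in c2:
    if 20<cv2.contourArea(k)<200:
        mo=cv2.moments(k);uv=[mo['m10']/mo['m00'],mo['m01']/mo['m00']]
        mo=cv2.moments(c.reshape(-1,1,2));uw=[mo['m10']/mo['m00'],mo['m01']/mo['m00']]
        A=[];bb=[]
        rs=[]
        for dd,u in((a,uv),(d,uw)):
            v=np.r_[slopes(dd,[u])[0],1]@dd['R'].T; v/=np.linalg.norm(v); M=np.eye(3)-np.outer(v,v);A.append(M);bb.append(M@dd['o'])
        X=np.linalg.solve(sum(A),sum(bb)); print('triang label',uv,uw,X)
# jig from w1
d=pickle.load(open('w1.pkl','rb')); im=d['image'].astype(int); P=cloud(d)
sat=cv2.cvtColor(d['image'],cv2.COLOR_RGB2HSV)[:,:,1]
fm=((im[:,:,0]-im[:,:,2])<24)&(im.max(2)>120)
def edge(prof,thr,rev=False):
    for i in range(1,len(prof)):
        if prof[i-1]<thr<=prof[i] or prof[i-1]>=thr>prof[i]: return i-1+(thr-prof[i-1])/(prof[i]-prof[i-1])
r=im[:,:,2].astype(float)
far=[(305+3+edge(r[v,308:322],115),v) for v in range(118,198,3)]
left=[(u,110-edge(r[110:95:-1,u],125)) for u in range(240,300,3) if edge(r[110:95:-1,u],125) is not None]
f=onplane(d,far,.038)-0; l=onplane(d,left,.038)
print('far px',far[0],far[-1],'left px',left[0],left[-1])
pf=np.polyfit(f[:,1],f[:,0],1); pl=np.polyfit(l[:,0],l[:,1],1); print('yaw far',-np.degrees(np.arctan(pf[0])),'left',np.degrees(np.arctan(pl[0])), np.std(f[:,0]-np.polyval(pf,f[:,1])),np.std(l[:,1]-np.polyval(pl,l[:,0])))
yaw=(np.arctan(-pf[0])*len(f)+np.arctan(pl[0])*len(l))/(len(f)+len(l))
y=np.linalg.solve([[1,-pf[0]],[-pl[0],1]],[pf[1],pl[1]])
ex=np.array([np.cos(yaw),np.sin(yaw)]);ey=np.array([-ex[1],ex[0]])
print('outer corner',y,'inner',y-.009*(ex+ey),'yaw',np.degrees(yaw))
k=(np.abs(P[:,:,2]-.038)<.004); k[:95]=0;k[215:]=0;k[:,:225]=0;k[:,320:]=0
pp=P[k][:,:2];print('fence depth extents',np.percentile(pp@ex,[1,99]),np.percentile(pp@ey,[1,99]),'corner in ex,ey',(y)@ex,y@ey)
E
```

```text
coaster c [ 0.49839179 -0.21524646] r 0.05947659659665937 z 0.006648215078423669
0.092 1261 [ 0.48973085 -0.20755856  0.10278094] ((490.27471923828125, -210.04319763183594), (28.282480239868164, 49.994075775146484), 10.856925964355469)
0.05 688 [ 0.48650552 -0.18877903  0.06091883] ((489.27655029296875, -209.53244018554688), (42.42454528808594, 62.50350570678711), 10.709768295288086)
0.008 306 [ 0.48989567 -0.18593231  0.0084505 ] ((498.1776123046875, -212.75697326660156), (110.42811584472656, 111.57920837402344), 77.4903564453125)
label px [249 189] [270 224]
label ((490.37762451171875, -210.6308135986328), (20.00949478149414, 38.106605529785156), 10.655136108398438)
triang label [316.78805394990366, 218.7822736030828] [259.8363588529334, 206.34438305709023] [ 0.48941423 -0.21089311  0.0994774 ]
triang label [320.1131741821397, 218.54641909814325] [259.8363588529334, 206.34438305709023] [ 0.49334248 -0.22872567  0.04571994]
far px (np.float64(310.67241379310343), 118) (np.float64(308.3703703703704), 196) left px (240, np.float64(105.265625)) (297, np.float64(105.35483870967742))
yaw far 1.4209163356260102 left 0.8554352105218802 0.0007280630459900808 0.0006128977610607916
outer corner [0.52032283 0.25556471] inner [0.51151013 0.24638124] yaw 1.1802860696242525
fence depth extents [0.43151161 0.52605156] [0.12439389 0.24562435] corner in ex,ey 0.5254766660851435 0.24479266111532164
```

Request:
drive_tool:
  targets: "0.004 -0.0185 -0.04 0 0 0.2 1;0.004 -0.0185 -0.04 0 0 0.21 1;0 0 -0.03 0 0 0 1;0 0 0 0 0 0 1;0 0 0 0 0 0 1"

```text
time: 2.9
ee_pos: [0.4901, -0.2084, 0.1935]
tool_rot: [-2.001, -2.419, -0.0]
wrist_force: [0.4, -0.3, 0.1]
finger_gap: 0.0851
gripper_force: 0.0
```

```bash
python3 - <<'E'
from h import *
s=sensors.read_state();print(s['ee_pos'],s['tool_rot'],s['wrist_force'])
M=R.from_rotvec(s['tool_rot']).as_matrix();print('y heading',np.degrees(np.arctan2(M[1,1],M[0,1])),'z',M[:,2])
d=cam('wrist');P=cloud(d);p=P.reshape(-1,3);k=(np.abs(p[:,0]-.49)<.06)&(np.abs(p[:,1]+.21)<.06)&(p[:,2]>.095)&(p[:,2]<.11)
print(k.sum(),np.median(p[k],0),cv2.minAreaRect(p[k][:,:2].astype(np.float32)*1000))
E
```

```text
[ 0.49006286 -0.20839771  0.19351231] [-2.00139837e+00 -2.41933945e+00 -2.12053025e-04] [ 0.40442407 -0.3051411   0.08029091]
y heading 10.80153865095894 z [-0.00123938  0.00120057 -0.99999851]
2803 [ 0.48974156 -0.20763401  0.10284369] ((490.0332946777344, -209.64451599121094), (28.076934814453125, 49.002159118652344), 10.886122703552246)
```

Request:
drive_tool:
  targets: "0 0 -0.04 0 0 0 1;0 0 -0.035 0 0 0 1;0 0 -0.02 0 0 0 1;0 0 -0.01 0 0 0 1;0 0 0 0 0 0 1"

```text
time: 3.45
ee_pos: [0.4908, -0.2102, 0.0888]
tool_rot: [2.004, 2.418, 0.0]
wrist_force: [0.8, -0.5, 0.1]
finger_gap: 0.0851
gripper_force: 0.0
```

Request:
drive_tool:
  targets: "0 0 0 0 0 0 0;0 0 0 0 0 0 0;0 0 0 0 0 0 0;0 0 0 0 0 0 0;0 0 0 0 0 0 0"

```text
time: 3.95
ee_pos: [0.4906, -0.2108, 0.0889]
tool_rot: [2.005, 2.417, 0.001]
wrist_force: [-0.3, -0.4, 1.2]
finger_gap: 0.0273
gripper_force: 62.3
```

Request:
drive_tool:
  targets: "0 0 0 0 0 0 0;0 0 0 0 0 0 0;0 0 0 0 0 0 0"

```text
time: 4.25
ee_pos: [0.4906, -0.2108, 0.0885]
tool_rot: [2.005, 2.417, 0.0]
wrist_force: [1.0, 0.4, 2.7]
finger_gap: 0.0274
gripper_force: 62.4
```

Request:
drive_tool:
  targets: "0 0 0.01 0 0 0 0;0 0 0.02 0 0 0 0;0 0 0.025 0 0 0 0;0 0 0 0 0 0 0;0 0 0 0 0 0 0"

```text
time: 4.75
ee_pos: [0.49, -0.2104, 0.1436]
tool_rot: [2.005, 2.418, 0.0]
wrist_force: [0.0, -0.1, -1.3]
finger_gap: 0.0275
gripper_force: 62.3
```

Request:
drive_tool:
  targets: "0 0.03 0 0 0 -0.1 0;0 0.04 0 0 0 -0.1 0;0 0.04 0 0 0 -0.1 0;0 0.04 0 0 0 -0.1 0;0 0.04 0 0 0 -0.1 0"

```text
time: 5.25
ee_pos: [0.4886, -0.0189, 0.1419]
tool_rot: [-2.088, -2.343, 0.003]
wrist_force: [1.1, 0.3, -2.9]
finger_gap: 0.027
gripper_force: 62.1
```

Request:
drive_tool:
  targets: "-0.002 0.04 0 0 0 -0.14 0;-0.002 0.04 0 0 0 -0.14 0;-0.002 0.04 0 0 0 -0.14 0;-0.002 0.04 0 0 0 -0.14 0;0 0.035 0 0 0 -0.14 0"

```text
time: 5.75
ee_pos: [0.4802, 0.176, 0.1418]
tool_rot: [-2.2, -2.24, 0.005]
wrist_force: [1.5, 0.3, -1.7]
finger_gap: 0.0275
gripper_force: 62.1
```

Request:
drive_tool:
  targets: "0 0.031 0 0 0 0 0;0 0 0 0 0 0 0;0 0 0 0 0 0 0;0 0 0 0 0 0 0;0 0 0 0 0 0 0"

```text
time: 6.25
ee_pos: [0.4817, 0.2043, 0.1428]
tool_rot: [-2.202, -2.24, 0.002]
wrist_force: [0.1, 0.4, -1.7]
finger_gap: 0.0272
gripper_force: 62.0
```

```bash
python3 - <<'E'
from h import *
s=sensors.read_state();print(s['ee_pos'],s['tool_rot'],s['wrist_force'])
M=R.from_rotvec(s['tool_rot']).as_matrix();print('y heading',np.degrees(np.arctan2(M[1,1],M[0,1])),'z',M[:,2])
d=cam('wrist');save(d,'w3.png');import pickle;pickle.dump(d,open('w3.pkl','wb'))
d2=cam('side');i=cv2.resize(d2['image'][190:290,220:340],None,fx=4,fy=4)
w=cv2.resize(d['image'],None,fx=.6,fy=.6) ;i=cv2.resize(i,(480,400));o=np.zeros((400,790,3),np.uint8);o[:,:480]=i;o[:230,480:787]=w[:230,:307]
cv2.imwrite('pics/d.png',o[:,:,::-1])
E
```

```text
[0.48168552 0.20426793 0.14277791] [-2.20202437 -2.24002453  0.00245992] [ 0.1090654   0.3626435  -1.67994369]
y heading 0.9802347545637236 z [-1.43592974e-03 -7.84761655e-04 -9.99998661e-01]
```

View pics/d.png

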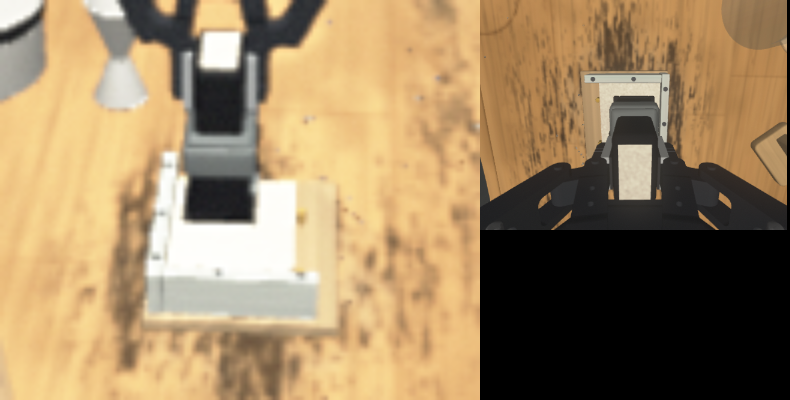

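The stamp hangs upright over the cards, short of both fences. I'll refine the fence yaw and corner from this closer view.

```bash
python3 - <<'E'
from h import *
import pickle
d=pickle.load(open('w3.pkl','rb')); P=cloud(d); im=d['image']
m=((np.abs(P[:,:,2]-.038)<.005)).astype(np.uint8)
m[:100]=0;m[230:]=0;m[:,:175]=0;m[:,340:]=0
g=im.astype(int)
# outer edges = where blue drops strongly to wood
bl=cv2.GaussianBlur(im,(3,3),0)[:,:,2].astype(float)
far=[];left=[];
for v in range(130,215,2):
    us=np.where(m[v,300:330])[0]
    if len(us)==0: continue
    e=300+us.max(); pr=bl[v,e-3:e+5]; i=np.argmin(np.diff(pr)); 
    h=(pr.max()+pr.min())/2; j=[k for k in range(len(pr)-1) if pr[k]>=h>pr[k+1]]
    if j: far.append((e-3+j[0]+(pr[j[0]]-h)/(pr[j[0]]-pr[j[0]+1]),v))
for u in range(185,305,2):
    vs=np.where(m[105:140,u])[0]
    if len(vs)==0: continue
    e=105+vs.min(); pr=bl[e-5:e+4,u][::-1]; h=(pr.max()+pr.min())/2; j=[k for k in range(len(pr)-1) if pr[k]>=h>pr[k+1]]
    if j: left.append((u,e+3-j[0]-(pr[j[0]]-h)/(pr[j[0]]-pr[j[0]+1])))
def rob(x,y):
    k=np.ones(len(x),bool)
    for _ in range(4):
        p=np.polyfit(x[k],y[k],1); r=np.abs(y-np.polyval(p,x)); k=r<max(.0006,2*np.median(r))
    return p,k.sum(),r[k].std()
f=onplane(d,far,.038);l=onplane(d,left,.038)
pf,n1,s1=rob(f[:,1],f[:,0]);pl,n2,s2=rob(l[:,0],l[:,1])
print(n1,s1,n2,s2,'yaw',-np.degrees(np.arctan(pf[0])),np.degrees(np.arctan(pl[0])))
c=np.linalg.solve([[1,-pf[0]],[-pl[0],1]],[pf[1],pl[1]]);print('outer',c,'inner',c-.009*np.array([1-.02,1.02]))
k=(np.abs(P[:,:,2]-.025)<.004);k[:118]=0;k[160:]=0;k[:,200:]=k[:,200:];kk=k&(im.min(2)>140);print('card z',np.median(P[kk][:,2]),kk.sum())
# handle top in hand
p=P.reshape(-1,3);q=(np.abs(p[:,0]-.482)<.04)&(np.abs(p[:,1]-.204)<.05)&(np.abs(p[:,2]-.157)<.006)
print('handle',np.median(p[q],0),cv2.minAreaRect(p[q][:,:2].astype(np.float32)*1000))
E
```

```text
43 5.029696019210716e-05 60 4.84492518213794e-05 yaw 1.00963723894769 1.0085591336157884
outer [0.52107935 0.25609461] inner [0.51225935 0.24691461]
card z 0.02465248008683822 2220
handle [0.48256256 0.21076034 0.15667173] ((481.4827575683594, 207.25885009765625), (51.130435943603516, 52.76031494140625), 51.368228912353516)
```

Request:
drive_tool:
  targets: "0.002 0.002 -0.015 0 0 0 0;0 0 -0.01 0 0 0 0;0 0 -0.006 0 0 0 0;0 0 0 0 0 0 0;0 0 0 0 0 0 0"

```text
time: 6.85
ee_pos: [0.4841, 0.2073, 0.1122]
tool_rot: [-2.201, -2.241, 0.001]
wrist_force: [-0.6, 0.6, -1.8]
finger_gap: 0.0276
gripper_force: 62.1
```

Request:
drive_tool:
  targets: "0 0 -0.001 0 0 0 0;0 0 0 0 0 0 0;0 0 0 0 0 0 0"

```text
time: 7.15
ee_pos: [0.4843, 0.2076, 0.1116]
tool_rot: [2.201, 2.242, 0.001]
wrist_force: [0.1, -0.3, -1.3]
finger_gap: 0.0273
gripper_force: 62.1
```

Request:
drive_tool:
  targets: "0 0 -0.001 0 0 0 0;0 0 0 0 0 0 0;0 0 0 0 0 0 0"

```text
time: 7.45
ee_pos: [0.4841, 0.2075, 0.1103]
tool_rot: [-2.201, -2.242, 0.0]
wrist_force: [-0.9, -0.2, -2.5]
finger_gap: 0.0269
gripper_force: 62.1
```

Request:
drive_tool:
  targets: "0 0 -0.001 0 0 0 0;0 0 0 0 0 0 0;0 0 0 0 0 0 0"

```text
time: 7.75
ee_pos: [0.4841, 0.2075, 0.1093]
tool_rot: [-2.201, -2.242, 0.0]
wrist_force: [0.4, 0.7, -2.1]
finger_gap: 0.0275
gripper_force: 62.1
```

Request:
drive_tool:
  targets: "0 0 -0.001 0 0 0 0;0 0 0 0 0 0 0;0 0 0 0 0 0 0"

```text
time: 8.05
ee_pos: [0.4841, 0.2075, 0.1082]
tool_rot: [-2.201, -2.242, 0.0]
wrist_force: [0.2, 0.2, -1.9]
finger_gap: 0.0273
gripper_force: 62.1
```

Baseline −1.9 N, not touching yet. I'll keep feeling down.

Request:
drive_tool:
  targets: "0 0 -0.001 0 0 0 0;0 0 0 0 0 0 0;0 0 0 0 0 0 0"

```text
time: 8.35
ee_pos: [0.4841, 0.2075, 0.1073]
tool_rot: [-2.201, -2.242, 0.0]
wrist_force: [-0.0, 0.1, -2.1]
finger_gap: 0.0277
gripper_force: 62.1
```

Request:
drive_tool:
  targets: "0 0 -0.0005 0 0 0 0;0 0 0 0 0 0 0;0 0 0 0 0 0 0"

```text
time: 8.65
ee_pos: [0.4842, 0.2075, 0.1071]
tool_rot: [2.201, 2.242, 0.0]
wrist_force: [-0.2, -0.7, 1.5]
finger_gap: 0.0274
gripper_force: 62.5
```

Request:
drive_tool:
  targets: "0 0 -0.0005 0 0 0 0;0 0 0 0 0 0 0;0 0 0 0 0 0 0"

```text
time: 8.95
ee_pos: [0.4842, 0.2075, 0.1064]
tool_rot: [2.201, 2.242, 0.0]
wrist_force: [-0.7, 0.9, 1.6]
finger_gap: 0.0275
gripper_force: 62.5
```

Request:
drive_tool:
  targets: "0.0015 0.0015 0 0 0 0 0;0.0015 0.0015 0 0 0 0 0;0.0015 0.0015 0 0 0 0 0;0.001 0.001 0 0 0 0 0;0 0 0 0 0 0 0"

```text
time: 9.45
ee_pos: [0.49, 0.2132, 0.1063]
tool_rot: [2.201, 2.242, 0.0]
wrist_force: [-0.9, -1.4, 2.3]
finger_gap: 0.0273
gripper_force: 62.4
```

Request:
drive_tool:
  targets: "0.001 0 0 0 0 0 0;0 0 0 0 0 0 0;0 0 0 0 0 0 0"

```text
time: 9.75
ee_pos: [0.4906, 0.2132, 0.1063]
tool_rot: [-2.201, -2.241, -0.0]
wrist_force: [-1.7, 0.5, 1.5]
finger_gap: 0.0273
gripper_force: 62.4
```

Request:
drive_tool:
  targets: "0.001 0 0 0 0 0 0;0 0 0 0 0 0 0;0 0 0 0 0 0 0"

```text
time: 10.05
ee_pos: [0.4918, 0.2131, 0.1063]
tool_rot: [-2.201, -2.242, -0.0]
wrist_force: [-1.5, 0.6, 2.4]
finger_gap: 0.027
gripper_force: 62.4
```

Request:
drive_tool:
  targets: "0.0005 0 0 0 0 0 0;0 0 0 0 0 0 0;0 0 0 0 0 0 0"

```text
time: 10.35
ee_pos: [0.492, 0.2131, 0.1063]
tool_rot: [-2.201, -2.242, 0.0]
wrist_force: [-1.7, 1.7, 2.6]
finger_gap: 0.0272
gripper_force: 62.4
```

Request:
drive_tool:
  targets: "0.0005 0 0 0 0 0 0;0 0 0 0 0 0 0;0 0 0 0 0 0 0"

```text
time: 10.65
ee_pos: [0.4921, 0.213, 0.1061]
tool_rot: [-2.2, -2.241, 0.001]
wrist_force: [-3.8, 1.0, 2.0]
finger_gap: 0.0272
gripper_force: 62.4
```

Request:
drive_tool:
  targets: "0.0005 0 0 0 0 0 0;0 0 0 0 0 0 0;0 0 0 0 0 0 0"

```text
time: 10.95
ee_pos: [0.4922, 0.213, 0.106]
tool_rot: [-2.2, -2.241, 0.002]
wrist_force: [-5.5, 0.5, 2.0]
finger_gap: 0.0273
gripper_force: 62.4
```

Request:
drive_tool:
  targets: "-0.0004 0.001 0 0 0 0 0;0 0 0 0 0 0 0;0 0 0 0 0 0 0"

```text
time: 11.25
ee_pos: [0.4921, 0.2133, 0.1061]
tool_rot: [-2.201, -2.242, 0.003]
wrist_force: [-5.1, -2.5, 1.6]
finger_gap: 0.0273
gripper_force: 62.6
```

Request:
drive_tool:
  targets: "0 0.0005 0 0 0 0 0;0 0 0 0 0 0 0;0 0 0 0 0 0 0"

```text
time: 11.55
ee_pos: [0.4921, 0.2135, 0.106]
tool_rot: [2.2, 2.242, -0.004]
wrist_force: [-5.3, -2.6, 1.9]
finger_gap: 0.0274
gripper_force: 62.6
```

Request:
drive_tool:
  targets: "0 0.0005 0 0 0 0 0;0 0 0 0 0 0 0;0 0 0 0 0 0 0"

```text
time: 11.85
ee_pos: [0.4921, 0.2137, 0.106]
tool_rot: [2.2, 2.242, -0.004]
wrist_force: [-4.5, -2.6, 2.3]
finger_gap: 0.0272
gripper_force: 62.6
```

Request:
drive_tool:
  targets: "0 0.0005 0 0 0 0 0;0 0 0 0 0 0 0;0 0 0 0 0 0 0"

```text
time: 12.15
ee_pos: [0.4921, 0.2142, 0.106]
tool_rot: [2.2, 2.242, -0.004]
wrist_force: [-4.4, -4.4, 1.9]
finger_gap: 0.0271
gripper_force: 62.6
```

Request:
drive_tool:
  targets: "-0.0004 0.0005 0 0 0 0 0;0 0 0 0 0 0 0;0 0 0 0 0 0 0"

```text
time: 12.45
ee_pos: [0.4921, 0.2148, 0.1061]
tool_rot: [2.2, 2.242, -0.003]
wrist_force: [-3.8, -3.4, 2.0]
finger_gap: 0.0275
gripper_force: 62.6
```

Request:
drive_tool:
  targets: "0 0.0005 0 0 0 0 0;0 0 0 0 0 0 0;0 0 0 0 0 0 0"

```text
time: 12.75
ee_pos: [0.492, 0.2153, 0.1061]
tool_rot: [2.2, 2.242, -0.003]
wrist_force: [-3.8, -3.3, 1.8]
finger_gap: 0.0275
gripper_force: 62.6
```

Request:
drive_tool:
  targets: "0 0.0005 0 0 0 0 0;0 0 0 0 0 0 0;0 0 0 0 0 0 0"

```text
time: 13.05
ee_pos: [0.492, 0.2154, 0.106]
tool_rot: [2.199, 2.242, -0.004]
wrist_force: [-3.1, -4.6, 2.2]
finger_gap: 0.0275
gripper_force: 62.6
```

```bash
cat > st.py <<'E'
from h import *
s=sensors.read_state();print(s['time'],s['ee_pos'],s['wrist_force'],s['wrist_torque'])
M=R.from_rotvec(s['tool_rot']).as_matrix();print('y heading',np.degrees(np.arctan2(M[1,1],M[0,1])),'z',M[:,2])
E
python3 st.py
```

```text
13.05 [0.49202103 0.21543685 0.10604337] [-3.12852248 -4.57508834  2.2485297 ] [-1.04083177  0.83957153 -0.04376306]
y heading 1.0886751707903055 z [-9.64225791e-04 -2.78627130e-03 -9.99995653e-01]
```

Request:
drive_tool:
  targets: "0 0.0005 0 0 0 0 0;0 0 0 0 0 0 0;0 0 0 0 0 0 0"

```text
time: 13.35
ee_pos: [0.492, 0.2156, 0.106]
tool_rot: [2.199, 2.241, -0.005]
wrist_force: [-4.8, -6.3, 1.9]
finger_gap: 0.0272
gripper_force: 62.6
```

Request:
drive_tool:
  targets: "0 0.0005 0 0 0 0 0;0 0 0 0 0 0 0;0 0 0 0 0 0 0"

```text
time: 13.65
ee_pos: [0.492, 0.2157, 0.106]
tool_rot: [2.198, 2.241, -0.006]
wrist_force: [-3.4, -8.0, 0.9]
finger_gap: 0.027
gripper_force: 62.5
```

```bash
python3 st.py; python3 - <<'E'
from h import *
d=cam('wrist'); 
c=cv2.resize(d['image'][90:290,170:350],None,fx=3,fy=3,interpolation=2); cv2.imwrite('pics/e.png',c[:,:,::-1])
E
```

```text
13.65 [0.49204936 0.21571152 0.10599638] [-3.43488618 -7.99316365  0.92122483] [-1.57069969  0.71303456 -0.02218674]
y heading 1.1134843777191645 z [-0.00100325 -0.0041759  -0.99999078]
```

View pics/e.png

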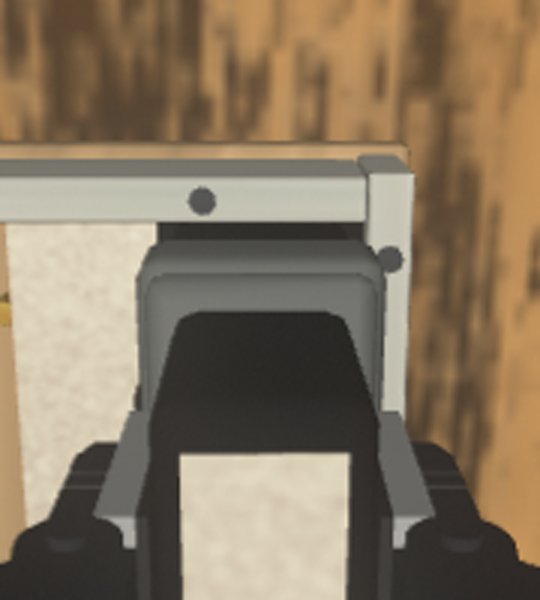

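The foot sits hard against both fences: the black foot meets the left fence at row 235 and the far fence at column 370. I'll ease the side load, then press.

Request:
drive_tool:
  targets: "0 -0.0008 0 0 0 0 0;0 0 0 0 0 0 0;0 0 -0.001 0 0 0 0;0 0 -0.001 0 0 0 0;0 0 -0.001 0 0 0 0"

```text
time: 14.2
ee_pos: [0.492, 0.2155, 0.1031]
tool_rot: [2.199, 2.242, -0.005]
wrist_force: [-3.3, -5.5, 3.8]
finger_gap: 0.0272
gripper_force: 62.6
```

Request:
drive_tool:
  targets: "0 0 -0.001 0 0 0 0;0 0 -0.001 0 0 0 0;0 0 -0.001 0 0 0 0;0 0 -0.001 0 0 0 0;0 0 0 0 0 0 0"

```text
time: 14.7
ee_pos: [0.492, 0.2155, 0.0993]
tool_rot: [2.199, 2.242, -0.004]
wrist_force: [-4.2, -6.2, 5.0]
finger_gap: 0.0275
gripper_force: 63.1
```

```bash
python3 st.py
```

```text
14.7 [0.49195069 0.21550358 0.09932303] [-4.20327856 -6.17818855  4.95669108] [-1.18572305  0.9226757  -0.01101101]
y heading 1.100597222860924 z [-9.77228430e-04 -3.04396481e-03 -9.99994890e-01]
```

Request:
drive_tool:
  targets: "0 0 -0.0005 0 0 0 0;0 0 -0.0005 0 0 0 0;0 0 -0.0005 0 0 0 0;0 0 0 0 0 0 0"

```text
time: 15.1
ee_pos: [0.4919, 0.2155, 0.098]
tool_rot: [2.199, 2.242, -0.004]
wrist_force: [-4.9, -5.8, 5.9]
finger_gap: 0.027
gripper_force: 63.1
```

Request:
drive_tool:
  targets: "0 0 -0.0005 0 0 0 0;0 0 0 0 0 0 0"

```text
time: 15.3
ee_pos: [0.4919, 0.2155, 0.0975]
tool_rot: [2.199, 2.242, -0.004]
wrist_force: [-3.1, -6.5, 5.3]
finger_gap: 0.0276
gripper_force: 63.2
```

Request:
drive_tool:
  targets: "0 0 -0.0005 0 0 0 0;0 0 0 0 0 0 0"

```text
time: 15.5
ee_pos: [0.4919, 0.2155, 0.0971]
tool_rot: [2.199, 2.242, -0.004]
wrist_force: [-4.0, -6.4, 6.2]
finger_gap: 0.0275
gripper_force: 63.4
```

Request:
drive_tool:
  targets: "0 0 -0.0005 0 0 0 0;0 0 0 0 0 0 0"

```text
time: 15.7
ee_pos: [0.4919, 0.2154, 0.0971]
tool_rot: [2.199, 2.241, -0.004]
wrist_force: [-7.1, -6.7, 9.7]
finger_gap: 0.0274
gripper_force: 63.7
```

Request:
drive_tool:
  targets: "0 0 -0.0005 0 0 0 0;0 0 0 0 0 0 0"

```text
time: 15.9
ee_pos: [0.4919, 0.2154, 0.097]
tool_rot: [2.199, 2.241, -0.004]
wrist_force: [-6.7, -7.0, 14.7]
finger_gap: 0.027
gripper_force: 64.1
```

Request:
drive_tool:
  targets: "0 0 -0.0003 0 0 0 0;0 0 0 0 0 0 0"

```text
time: 16.1
ee_pos: [0.4919, 0.2154, 0.097]
tool_rot: [2.199, 2.241, -0.004]
wrist_force: [-6.4, -7.3, 15.2]
finger_gap: 0.0277
gripper_force: 64.4
```

```bash
python3 st.py
```

```text
16.1 [0.49193261 0.21542758 0.09702191] [-6.43065683 -7.27666017 15.1567448 ] [-1.33937157  1.4073899  -0.04477099]
y heading 1.1025745339292772 z [-2.49283677e-04 -2.88576914e-03 -9.99995805e-01]
```

Request:
drive_tool:
  targets: "0 0 0 0 0 0 0;0 0 0 0 0 0 0;0 0 0 0 0 0 0;0 0 0 0 0 0 0;0 0 0 0 0 0 0"

```text
time: 16.6
ee_pos: [0.4919, 0.2154, 0.097]
tool_rot: [2.199, 2.241, -0.004]
wrist_force: [-7.4, -8.2, 15.4]
finger_gap: 0.0273
gripper_force: 64.4
```

Request:
drive_tool:
  targets: "0 0 0 0 0 0 0;0 0 0 0 0 0 0;0 0 0 0 0 0 0;0 0 0 0 0 0 0;0 0 0 0 0 0 0"

```text
time: 17.1
ee_pos: [0.4919, 0.2154, 0.097]
tool_rot: [2.199, 2.241, -0.004]
wrist_force: [-7.0, -7.6, 15.5]
finger_gap: 0.0274
gripper_force: 64.4
```

Request:
drive_tool:
  targets: "0 0 0.0005 0 0 0 0;0 0 0.0005 0 0 0 0;0 0 0.0005 0 0 0 0;0 0 0.001 0 0 0 0;0 0 0.001 0 0 0 0"

```text
time: 17.6
ee_pos: [0.492, 0.2155, 0.0993]
tool_rot: [2.199, 2.242, -0.004]
wrist_force: [-4.7, -5.9, 5.4]
finger_gap: 0.0279
gripper_force: 63.2
```

Request:
drive_tool:
  targets: "0 0 0.001 0 0 0 0;0 0 0.0015 0 0 0 0;0 0 0.0015 0 0 0 0;0 0 0.0015 0 0 0 0;0 0 0 0 0 0 0"

```text
time: 18.1
ee_pos: [0.492, 0.2155, 0.1045]
tool_rot: [2.199, 2.242, -0.004]
wrist_force: [-4.2, -6.3, 3.0]
finger_gap: 0.0274
gripper_force: 62.6
```

```bash
python3 st.py
```

```text
18.1 [0.49200155 0.21550674 0.10452578] [-4.17145741 -6.2713063   2.96327017] [-1.14684266  0.84196907 -0.01652296]
y heading 1.1008699034475546 z [-8.20269357e-04 -3.01327177e-03 -9.99995124e-01]
```

Request:
drive_tool:
  targets: "-0.0015 -0.002 0.0015 0 0 0 0;-0.0005 -0.0005 0.001 0 0 0 0;-0.001 -0.001 0.002 0 0 0 0;0 0 0.003 0 0 0 0;0 0 0.005 0 0 0 0"

```text
time: 18.6
ee_pos: [0.4899, 0.2139, 0.1171]
tool_rot: [2.201, 2.242, 0.001]
wrist_force: [1.2, 0.0, -1.4]
finger_gap: 0.0274
gripper_force: 62.1
```

Request:
drive_tool:
  targets: "0 0 0.007 0 0 0 0;0 0 0.01 0 0 0 0;0 0 0.01 0 0 0 0;0 0 0.01 0 0 0 0;0 0 0 0 0 0 0"

```text
time: 19.1
ee_pos: [0.4907, 0.2142, 0.1561]
tool_rot: [2.2, 2.241, 0.006]
wrist_force: [0.2, -0.8, -1.1]
finger_gap: 0.0271
gripper_force: 62.2
```

```bash
python3 st.py
```

```text
19.1 [0.49067886 0.21420113 0.15607526] [ 0.19151785 -0.81215548 -1.11611688] [ 0.02887736 -0.02034302  0.0248292 ]
y heading 1.0599179351582733 z [ 0.00385007  0.00134182 -0.99999169]
```

Request:
drive_tool:
  targets: "0 -0.025 0 0 0 0 0;0 -0.04 0 0 0 0 0;0 -0.04 0 0 0 0 0;0 -0.04 0 0 0 0 0;0 -0.04 0 0 0 0 0"

```text
time: 19.6
ee_pos: [0.4891, 0.0273, 0.154]
tool_rot: [2.2, 2.242, 0.0]
wrist_force: [0.2, -0.1, -1.4]
finger_gap: 0.0273
gripper_force: 62.0
```

Request:
drive_tool:
  targets: "0 -0.04 0 0 0 0 0;0.001 -0.04 0 0 0 0 0;0.001 -0.04 0 0 0 0 0;0.002 -0.04 0 0 0 0 0;0.002 -0.04 0 0 0 0 0"

```text
time: 20.1
ee_pos: [0.4951, -0.1729, 0.154]
tool_rot: [-2.201, -2.241, -0.0]
wrist_force: [0.8, 0.8, -1.7]
finger_gap: 0.0273
gripper_force: 62.0
```

Request:
drive_tool:
  targets: "0 -0.03 0 0 0 0 0;0 -0.0145 0 0 0 0 0;0 0 -0.02 0 0 0 0;0 0 0 0 0 0 0;0 0 0 0 0 0 0"

```text
time: 20.6
ee_pos: [0.4946, -0.2148, 0.1336]
tool_rot: [-2.199, -2.24, 0.001]
wrist_force: [-0.2, -0.2, -1.3]
finger_gap: 0.0274
gripper_force: 61.8
```

```bash
python3 st.py; python3 - <<'E'
from h import *
d=cam('wrist'); im=d['image'];P=cloud(d)
m=((np.abs(P[:,:,2]-.006)<.003)&(im.min(2)>120)).astype(np.uint8)
m[300:]=0
c=max(cv2.findContours(m,0,1)[0],key=cv2.contourArea).reshape(-1,2);h=cv2.convexHull(c).reshape(-1,2)
q=onplane(d,h,.006);x,y=q[:,0],q[:,1]
# keep points that lie near r=.059 from the prior centre
k=np.abs(np.hypot(x-.498,y+.2152)-.059)<.006;x,y=x[k],y[k]
s=np.linalg.lstsq(np.c_[2*x,2*y,np.ones(len(x))],x*x+y*y,rcond=None)[0];print(k.sum(),'coaster',s[:2],np.sqrt(s[2]+s[0]**2+s[1]**2))
cv2.imwrite('pics/f.png',im[:,:,::-1])
E
```

```text
20.6 [ 0.49458662 -0.21476643  0.13357681] [-0.19992298 -0.20205801 -1.27628043] [0.00658119 0.04528412 0.04407073]
y heading 1.0772811448068895 z [-0.0020729   0.00149344 -0.99999674]
48 coaster [ 0.4984617  -0.21528868] 0.05951303627147307
```

View pics/f.png

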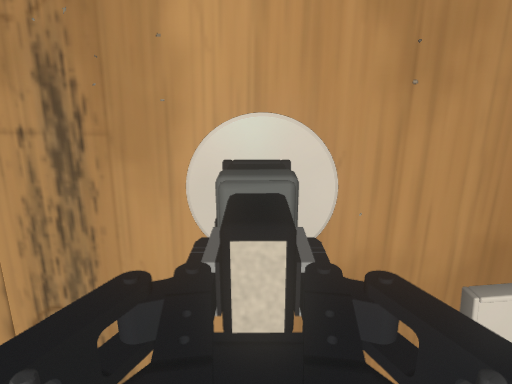

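The coaster is centred at about (262,188), with the stamp over it. I'll shift 3 mm in x and lower.

Request:
drive_tool:
  targets: "0.003 0 -0.015 0 0 0 0;0 0 -0.015 0 0 0 0;0 0 -0.01 0 0 0 0;0 0 -0.002 0 0 0 0;0 0 0 0 0 0 0"

```text
time: 21.15
ee_pos: [0.4984, -0.2154, 0.0921]
tool_rot: [-2.2, -2.242, 0.0]
wrist_force: [0.6, 0.3, -1.4]
finger_gap: 0.027
gripper_force: 62.0
```

Request:
drive_tool:
  targets: "0 0 -0.001 0 0 0 0;0 0 0 0 0 0 0;0 0 0 0 0 0 0"

```text
time: 21.45
ee_pos: [0.4987, -0.216, 0.0915]
tool_rot: [2.2, 2.241, 0.001]
wrist_force: [0.2, 0.2, -1.6]
finger_gap: 0.0274
gripper_force: 62.0
```

Request:
drive_tool:
  targets: "0 0 -0.001 0 0 0 0;0 0 0 0 0 0 0;0 0 0 0 0 0 0"

```text
time: 21.75
ee_pos: [0.4983, -0.2158, 0.09]
tool_rot: [-2.201, -2.242, 0.0]
wrist_force: [0.4, 0.0, -1.8]
finger_gap: 0.0275
gripper_force: 62.0
```

Request:
drive_tool:
  targets: "0 0 -0.0005 0 0 0 0;0 0 0 0 0 0 0;0 0 0 0 0 0 0"

```text
time: 22.05
ee_pos: [0.4983, -0.2158, 0.0895]
tool_rot: [-2.201, -2.242, 0.0]
wrist_force: [0.2, -0.8, -1.5]
finger_gap: 0.0278
gripper_force: 62.0
```

Request:
drive_tool:
  targets: "0 0 -0.0005 0 0 0 0;0 0 0 0 0 0 0;0 0 0 0 0 0 0"

```text
time: 22.35
ee_pos: [0.4984, -0.2158, 0.0893]
tool_rot: [2.201, 2.242, 0.0]
wrist_force: [-1.3, 1.1, 1.4]
finger_gap: 0.0275
gripper_force: 62.4
```

Request:
drive_tool:
  targets: "0 0 -0.0005 0 0 0 0;0 0 0 0 0 0 0;0 0 0 0 0 0 0"

```text
time: 22.65
ee_pos: [0.4984, -0.2158, 0.0886]
tool_rot: [2.201, 2.242, 0.0]
wrist_force: [-1.9, 0.7, 1.2]
finger_gap: 0.0272
gripper_force: 62.5
```

Request:
drive_tool:
  targets: "0 0 0 0 0 0 0.5;0 0 0 0 0 0 0.7;0 0 0 0 0 0 1;0 0 0 0 0 0 1;0 0 0 0 0 0 1"

```text
time: 23.15
ee_pos: [0.4984, -0.2158, 0.0885]
tool_rot: [2.201, 2.242, 0.0]
wrist_force: [-0.4, 0.4, -0.8]
finger_gap: 0.0855
gripper_force: 0.0
```

Request:
drive_tool:
  targets: "0 0 0.01 0 0 0 1;0 0 0.03 0 0 0 1;0 0 0.04 0 0 0 1;0 0 0.04 0 0 0 1;0 0 0 0 0 0 1"

```text
time: 23.65
ee_pos: [0.502, -0.2177, 0.2152]
tool_rot: [2.192, 2.233, 0.006]
wrist_force: [0.8, 0.1, -0.2]
finger_gap: 0.0854
gripper_force: 0.0
```

```bash
python3 st.py; python3 - <<'E'
from h import *
d=cam('wrist');P=cloud(d);p=P.reshape(-1,3);n=(np.abs(p[:,0]-.498)<.06)&(np.abs(p[:,1]+.215)<.06)
for lo,hi in((.092,.115),(.054,.07)):
    k=n&(p[:,2]>lo)&(p[:,2]<hi); print(k.sum(),np.median(p[k],0),cv2.minAreaRect(p[k][:,:2].astype(np.float32)*1000))
E
```

```text
23.65 [ 0.50202406 -0.2176535   0.21515681] [ 0.82478663  0.11945054 -0.22339896] [-0.05999889 -0.02222881 -0.01190269]
y heading 1.0640678954715765 z [ 0.01133859 -0.00595892 -0.99991796]
2423 [ 0.49856702 -0.212314    0.1027768 ] ((498.43212890625, -214.51881408691406), (27.598495483398438, 49.28074264526367), 1.297020435333252)
1052 [ 0.50084513 -0.19248158  0.06118248] ((498.55718994140625, -214.86660766601562), (40.73797607421875, 63.021324157714844), 0.6022905111312866)
```

The stamp stands upright with its cap up (top at 0.103 m), within 1 mm of the coaster's centre.

```bash
python3 -c "from station import close_job; print(close_job())"
```

```text
the job is handed in; nothing more can be done
None
```

I pressed the mark in the fence corner with an estimated 10 N on the die for over a second, stood the stamp back upright within about 1 mm of the coaster's middle with its cap up, and handed the job in at about 24 s; I took no picture of the print itself, and no verdict came back.

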